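# Load two stone cases into the gravity lane

## Robot

A 7-joint arm with a two-finger parallel gripper is mounted at the origin on the work surface. World frame = base frame: x ahead of the robot, y to its left, z up, the work surface at z = 0. Lengths are in m, angles in rad, forces in N, time in s.
With the tool pointing down it reaches from about 0.35 to 0.9 m from the base axis. Payload 19.9 kg.
Tool frame: the origin (TCP) lies at the very end of the fingers, on their centre line; the grasp point (between the pads) lies 19 mm behind it; z points along the fingers, y is the line along which they close (so a half turn about z gives the same grasp; the last joint's range is limited). The gripper opens to 94 mm and grips with 3 to 60 N. Pads are 16 mm wide; open, the fingers measure 119 mm over their backs; the gripper's body (75 mm by 177 mm) begins 78 mm behind the grasp point.
Start: joints at [-0.042, 0.417, -0.01, 1.614, 0.005, 1.111, -0.053], TCP at [0.625, 0, 0.172] pointing down, gripper open.
Joint ranges: [-2.81, 2.81], [-0.39, 2.02], [-1.27, 1.25], [0.06, 2.57], [-1.19, 4.33], [0.19, 2], [-2.82, 2.82]. Speed limits (rad/s): [1.89, 1.89, 2.39, 2.39, 3.01, 3.01, 3.01].

## Interface

Orientations are given as a unit quaternion [x, y, z, w].
In Python, from rig import manip gives the robot as it stands. The module is installed in compiled form; this text tells all that it offers.
- The arm moves only by the tool drive_tool, never from a script. Its argument "steps" is a list of rows, each an object with "jaw": the opening, from -1 (shut) to 1 (fully open); "xyz": the shift along the tool's x, y, z in units of 50 mm (1.0 is 50 mm), a list of three; "twist": the turn about the tool's z in units of 6 degrees (1.0 is 6 degrees). A call has 1 to 20 rows; each row is the pose to reach, as a shift and turn from the pose commanded when the call began, along the tool's axes at that moment; what a row does not reach only later rows make up. A row lasts 1/8 s, in which the tool goes at most 62.5 mm and 10.7 degrees, less where a joint would pass 70% of its speed; a pose out of reach is approached as far as the arm can. A call with a gripper value outside its range is refused whole. The fingers move at their own pace and stop on an object; the grip force is fixed at half the most. Time passes only in rows, so rows that repeat a pose let the fingers close. It gives the time, the measured TCP pose, the force, the opening and the grip force at its end, in the units of the state.
- manip.observe(): the state, without advancing time (a new reading comes with each control period).
- manip.camera(name): name is "scene" or "side" or "wrist"; returns a dict with "color" (420x560x3 uint8, red, green, blue), "depth" (420x560 float32, m along the optical axis (not along the pixel's ray), 0 where there is no reading), "camera_matrix" (3x3 intrinsics, pixels), "R" (3x3) and "t" (3): a world point X has camera coordinates R X + t. Camera axes: x right, y down, z forward; pixel columns grow to the right and rows downward; lengths in m; the calibration is good to about 2 mm. The wrist camera is an equidistant fisheye: a pixel r from the principal point sees the ray r / f radians off the axis. A picture is of the moment at which its call begins.
- manip.close_job(): hands the job in; it is judged then, once.
Trained networks look in a picture, given as the dict that the camera call returned (one of the last four; its "shot" number tells which), for a name from the list of things; names that differ only in an ending like _2 or _b are one class to them, and where a whole thing is asked for, a point or a joint stands for the part that bears it (a point fixed in the world has none). Each returns a list of dicts, best first, with "conf" (0 to 1); they miss things now and then, are a little off and sometimes report something else, mostly with a low value. They report only what shows in the picture. A call takes as long as a camera call. They do not tell look-alikes from the thing itself.
- manip.cut_out(picture, query): "mask" (420x560 bool, what is visible of it).
- manip.place_of(picture, query): "centre" ([x, y, z] in m, in world coordinates, good to about 4 mm: a listed point, or the origin of a listed thing).
The state is a dict: "time": time; "q": joint angles; "dq": joint speeds; "tau": joint torques, N m; "tcp_pos": TCP position; "ee_rot": TCP orientation; "force": force on the tool from outside, world axes, zero at the start; "moment": the same for the moment, N m; "opening": opening from 0.0 (shut) to 1.0 (fully open); "finger_force": force on a finger pad.
Only numpy, scipy, OpenCV 4.12 (cv2) and the standard library are available. Lean on these libraries where they do the work, as an engineer would, in place of code of your own. Each camera call takes 0.05 s, during which the arm holds its last target. There are 200 camera calls.

## Task

Load both flat stone cases into the sloped lane through its open upper end so that they slide down between the guides, the long case resting against the stop at the bottom and the short case right behind it. The brake strip at the bottom often leaves them hanging short, so feel gently from behind that the row is fully home with no gaps, without ramming the stop, and leave the pots, vials and marker where they are.

Things in the scene. Friction and masses are not known exactly. Their poses are not given: they have to be found in the camera images.
- long_case_center (a point): Centre (half-way up) of the long stone case: a rigid box 120 mm long (its x axis), 56 mm wide (its y axis), 40 mm high (z), white base with a clear lid and three stones under it, about 0.18 kg. Lies flat on the mat.
- short_case_center (a point): Centre (half-way up) of the short stone case: same look, two stones, 90 mm long (x), 56 mm wide (y), 40 mm high (z), about 0.14 kg. Lies flat on the mat. Either end of a case may lead.
- lane_bed: Floor of the fixed lane, sloping 20 degrees. Origin: centre of the floor at the stop's face, 35 mm over the table. x points uphill along the floor, y across, z square off the floor. Slippery white plastic: a case slides by itself (friction about 0.25, varies by 25 %). With both cases fully home their centres are at x = 60 mm (long) and x = 165 mm (short).
- lane_mouth (a point): Centre of the floor where the guides begin, x = 250 mm on the bed (same axes). From here down to the stop run clear walls, 62 mm apart inside, 5 mm thick, with hold-down lips (underside 47 mm, top 51 mm off the floor) that leave an open slot 44 mm wide along the middle, through which closed fingers can reach a case. Two flared wings, 30 mm high, lead in, up to 15 mm uphill of here.
- lane_tongue (a point): Centre of the loading tongue, x = 305 mm on the bed: open floor from 250 to 360 mm, 50 mm wide, no walls, room for fingers on both sides. The lips bar lowering a case farther down: hold it tilted square to the floor over the tongue, lower it until it is felt to rest, and feed its nose into the mouth.
- lane_brake (a point): Upper edge of the rubber brake strip, x = 110 mm on the bed, centre of the floor. From here to the stop friction is about 0.9 and a case may hang short of the stop, more or less so from day to day. Moving a hung row takes a push of up to about 2 N from behind.
- lane_stop: The rubber-faced stop across the lane's lower end, 60 mm wide, 30 mm high; its origin and axes are those of the lane bed (its face is x = 0). It must never be pressed with more than 30 N; a case that slides down by itself stays well below that.
- vial_a: Bystander: upright glass vial with metal cap, 33 mm across, 80 mm high; origin at the centre of its underside.
- vial_b: Bystander: a vial like the other.
- pot_a: Bystander: round stone pot, 49 mm across, 30 mm high; origin at the centre of its underside.
- pot_b: Bystander: a pot like the other.
- marker: Bystander: marker pen 120 mm long (x) and 14 mm thick, lying; origin under its middle.
Things that resemble listed ones, but are neither listed nor needed, are in the scene too. Leave any orange look-alike of the part that bears short_case_center alone.

How it is judged:
At the end, for the whole second after the job is handed in: Both cases lie at rest flat on the lane floor between the guides: the long case against the stop (gap under 3 mm) and the short case right behind it (its place true to 5 mm) (x of long_case_center in the frame of lane_bed between 0.056 and 0.063 m and x of short_case_center in the frame of lane_bed between 0.16 and 0.17 m and y of long_case_center in the frame of lane_bed between -0.006 and 0.006 m and y of short_case_center in the frame of lane_bed between -0.006 and 0.006 m and z of each of long_case_center, short_case_center in the frame of lane_bed below 0.024 m and angle between the z axis of each of long_case_center, short_case_center and the z axis of lane_bed, either way round below 0.06 rad and linear speed of each of long_case, short_case below 0.01 m/s); the robot touches nothing.
It fails at once if the stop is pressed with more than 30 N (contact force between lane_stop and anything else above 30 N).
It fails at once if a pot, vial or the marker is moved by more than 30 mm (distance of any of vial_a, vial_b, pot_a, pot_b, marker from where it was at the start of the episode above 0.03 m).
It also fails if it takes over 72 s, if anything falls off the work surface, if the arm or the gripper's body presses on something with over 40 N, if the wrist force passes 120 N, or if a joint passes its speed limit or range.

## Working session

There is one attempt and no reset: what is moved stays moved. The work goes in short steps, Python scripts to look and compute and a tool call to move; the robot and the scene stay as the last step left them, time stands still between calls to the robot, and variables do not carry over. Pictures are saved under pics/ and viewed, at most 10 in all, crops included, and the job is handed in when it is done.

Besides the shell and the picture viewer there is one more tool, called after "Emit:" in YAML: its name, and indented under it one key for each argument. drive_tool: Moves the arm, as the interface text tells. Its arguments: {"type":"object","properties":{"steps":{"type":"array"}},"required":["steps"]}

```bash
mkdir -p pics
python3 - <<'E'
from rig import manip
import cv2,numpy as np
s=manip.observe();print({k:np.round(v,3).tolist() for k,v in s.items()})
ims=[]
for n in ["scene","side"]:
    p=manip.camera(n);cv2.imwrite(f"pics/{n}0.png",cv2.cvtColor(p["color"],cv2.COLOR_RGB2BGR))
    for q in ["long_case_center","short_case_center","lane_bed","lane_mouth","lane_tongue","lane_brake","vial_a","pot_a","marker"]:
        for d in manip.place_of(p,q): 
            c=np.array(d["centre"]);u=p["camera_matrix"]@(p["R"]@c+p["t"]);print(n,q,round(d["conf"],2),np.round(c,3),np.round(u[:2]/u[2]))
E
```

```text
{'time': 0.0, 'q': [-0.042, 0.418, -0.01, 1.614, 0.005, 1.111, -0.053], 'dq': [-0.001, 0.001, -0.0, 0.001, -0.001, 0.001, -0.001], 'tau': [0.004, -85.126, 0.64, -42.599, -0.049, 0.019, 0.0], 'tcp_pos': [0.625, 0.0, 0.171], 'ee_rot': [0.707, 0.707, -0.0, -0.0], 'force': [1.283, 0.459, -0.369], 'moment': [0.008, -0.022, -0.023], 'finger_force': 0.0, 'opening': 0.999}
scene long_case_center 0.8 [ 0.463 -0.166  0.014] [234. 199.]
scene short_case_center 0.72 [ 0.478 -0.33   0.016] [188. 174.]
scene lane_bed 0.65 [0.564 0.326 0.034] [371. 329.]
scene lane_mouth 0.88 [0.556 0.088 0.119] [287. 244.]
scene lane_mouth 0.4 [0.56  0.328 0.037] [373. 328.]
scene lane_tongue 0.74 [0.556 0.218 0.073] [333. 288.]
scene lane_tongue 0.7 [0.547 0.04  0.141] [273. 225.]
scene lane_brake 0.79 [0.555 0.219 0.073] [334. 288.]
scene lane_brake 0.69 [0.56  0.33  0.037] [374. 328.]
scene vial_a 0.89 [ 0.665 -0.139 -0.   ] [186. 254.]
scene vial_a 0.72 [ 0.646 -0.222 -0.   ] [170. 233.]
scene pot_a 0.56 [ 0.598 -0.35  -0.007] [152. 200.]
scene pot_a 0.38 [ 0.479 -0.328  0.016] [188. 175.]
scene marker 0.44 [ 
[... 259 characters left out ...]
  0.019] [272. 378.]
side lane_bed 0.91 [0.562 0.322 0.035] [250. 160.]
side lane_bed 0.46 [ 0.365 -0.234 -0.003] [286. 331.]
side lane_mouth 0.95 [0.554 0.091 0.118] [288. 178.]
side lane_tongue 0.81 [0.55  0.04  0.142] [297. 182.]
side lane_tongue 0.67 [0.563 0.324 0.036] [250. 159.]
side lane_brake 0.86 [0.556 0.22  0.076] [264. 166.]
side lane_brake 0.17 [ 0.604 -0.347  0.005] [410. 322.]
side vial_a 0.94 [ 0.665 -0.145 -0.003] [375. 256.]
side vial_a 0.76 [ 0.648 -0.221 -0.002] [389. 279.]
side pot_a 0.6 [ 0.363 -0.231 -0.   ] [284. 329.]
side pot_a 0.56 [ 0.608 -0.345  0.005] [412. 321.]
side pot_a 0.33 [0.554 0.222 0.076] [264. 166.]
side marker 0.74 [ 0.37  -0.069 -0.002] [252. 279.]
```

Run:
```python
import cv2,numpy as np
a=cv2.imread("pics/scene0.png");b=cv2.imread("pics/side0.png")
cv2.imwrite("pics/sc.png",a)
c=cv2.resize(b[220:420,200:460],(780,600),interpolation=cv2.INTER_CUBIC);cv2.imwrite("pics/sidecrop.png",c)
```

```text
(no output)
```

View pics/scene0.png

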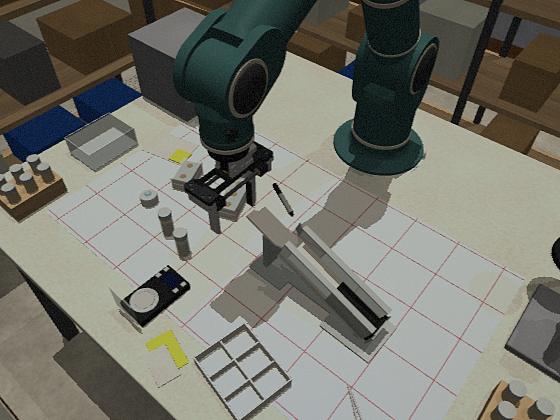

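View pics/sidecrop.png

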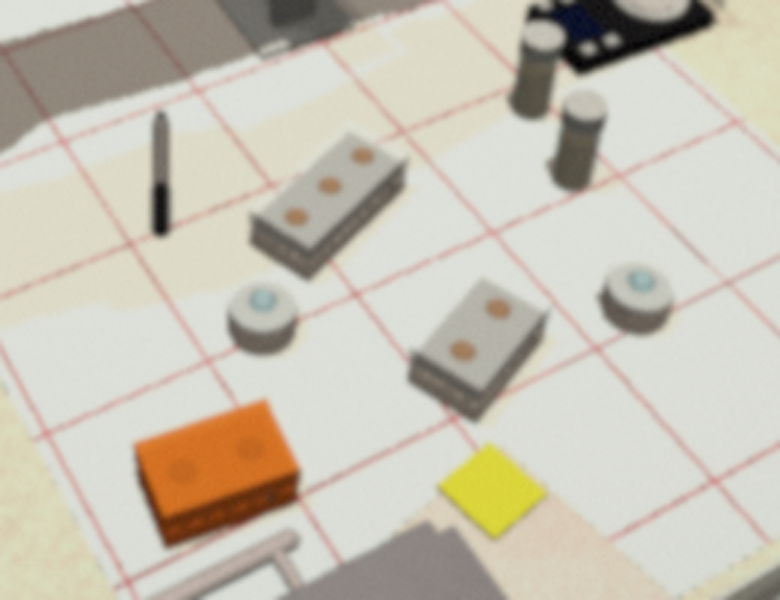

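The long case is at side pixel (308,287), white with three stones. For the short case there are two candidates: the white two-stone one at side (358,336), crop (478,348), and the orange look-alike at (272,378). I choose the white one, which the crop confirms. Next I'll measure yaw from depth.

```bash
cat > h.py <<'E'
from rig import manip
import cv2,numpy as np
def cloud(p):
    K=p["camera_matrix"];d=p["depth"];v,u=np.indices(d.shape)
    c=np.stack([(u-K[0,2])/K[0,0]*d,(v-K[1,2])/K[1,1]*d,d],-1)
    w=(c-p["t"])@p["R"];w[d==0]=np.nan;return w
def tcp():
    s=manip.observe();return s
E
python3 - <<'E'
from h import *
p=manip.camera("side");w=cloud(p)
for q,g in [("long_case_center",(.459,-.168)),("short_case_center",(.479,-.33))]:
    for d in manip.cut_out(p,q)[:3]:
        P=w[d["mask"]];P=P[np.isfinite(P[:,0])]
        if np.hypot(*(np.median(P[:,:2],0)-g))>.05: continue
        T=P[(P[:,2]>.033)&(P[:,2]<.05)]
        print(q,d["conf"],len(P),len(T),np.median(T,0),cv2.minAreaRect(T[:,:2].astype(np.float32)*1000))
# lane slices
X=w.reshape(-1,3);X=X[np.isfinite(X[:,0])]
p=manip.camera("scene");Y=cloud(p).reshape(-1,3);Y=Y[np.isfinite(Y[:,0])]
for n,X in(("side",X),("scene",Y)):
  for y in np.arange(-.01,.33,.04):
    S=X[(abs(X[:,1]-y)<.004)&(X[:,0]>.48)&(X[:,0]<.63)]
    fl=.035+(.323-y)*np.tan(np.radians(20))
    h=S[:,2]-fl
    F=S[abs(h)<.006];L=S[(h>.040)&(h<.06)]
    f=lambda A:(len(A),np.round([A[:,0].min(),A[:,0].max(),np.median(A[:,2])],3)) if len(A) else 0
    print(n,round(y,2),round(fl,3),"floor",f(F),"lip",f(L))
E
```

```text
long_case_center 0.72 1576 1136 [ 0.45852271 -0.17155481  0.04052796] ((462.1180419921875, -168.11610412597656), (124.55168151855469, 59.73188018798828), 20.84270668029785)
short_case_center 0.75 1408 1074 [ 0.47874638 -0.33180103  0.04054527] ((482.3330078125, -329.0478820800781), (93.47932434082031, 57.204437255859375), 23.06254768371582)
side -0.01 0.156 floor (42, array([0.525, 0.575, 0.156])) lip (10, array([0.57 , 0.581, 0.213]))
side 0.03 0.142 floor (24, array([0.525, 0.574, 0.142])) lip 0
side 0.07 0.127 floor (28, array([0.526, 0.577, 0.128])) lip 0
side 0.11 0.113 floor (29, array([0.518, 0.587, 0.114])) lip (39, array([0.518, 0.592, 0.166]))
side 0.15 0.098 floor (18, array([0.521, 0.587, 0.099])) lip (20, array([0.519, 0.593, 0.152]))
side 0.19 0.083 floor (13, array([0.522, 0.589, 0.085])) lip (17, array([0.521, 0.588, 0.138]))
side 0.23 0.069 floor (5, array([0.522, 0.524, 0.07 ])) lip (19, array([0.522, 0.593, 0.124]))
side 0.27 0.054 floor (6, array([0.525, 0.526, 0.054])) lip (19, array([0.525, 0.595, 0.109]))
side 0.31 0.04 floor (4, array([0.525, 0.527, 0.04 ])) lip (16, array([0.526, 0.598, 0.095]))
scene -0.01 0.156 floor (72, array([0.523, 0.574, 0.155])) lip (2, array([0.578, 0.578, 0.212]))
scene 0.03 0.142 floor (80, array([0.523, 0.577, 0.141])) lip 0
scene 0.07 0.127 floor (72, array([0.526, 0.577, 0.126])) lip 0
scene 0.11 0.113 floor (52, array([0.52 , 0.589, 0.112])) lip (56, array([0.517, 0.59 , 0.165]))
scene 0.15 0.098 floor (52, array([0.522, 0.592, 0.098])) lip (61, array([0.516, 0.592, 0.151]))
scene 0.19 0.083 floor (56, array([0.523, 0.593, 0.083])) lip (65, array([0.518, 0.593, 0.137]))
scene 0.23 0.069 floor (58, array([0.524, 0.594, 0.068])) lip (70, array([0.521, 0.594, 0.122]))
scene 0.27 0.054 floor (51, array([0.526, 0.595, 0.055])) lip (65, array([0.521, 0.595, 0.108]))
scene 0.31 0.04 floor (60, array([0.527, 0.597, 0.039])) lip (70, array([0.524, 0.597, 0.093]))
```

Emit:
drive_tool:
  steps:
    - {"jaw":1,"xyz":[-1.1,-1.1,0],"twist":1.7}
    - {"jaw":1,"xyz":[-2.2,-2.2,0.3],"twist":3.4}
    - {"jaw":1,"xyz":[-3.36,-3.28,0.8],"twist":5.1}
    - {"jaw":1,"xyz":[-3.36,-3.28,1.4],"twist":6.8}
    - {"jaw":1,"xyz":[-3.36,-3.28,1.4],"twist":8.5}
    - {"jaw":1,"xyz":[-3.36,-3.28,1.4],"twist":10.2}
    - {"jaw":1,"xyz":[-3.36,-3.28,1.4],"twist":11.5}
    - {"jaw":1,"xyz":[-3.36,-3.28,1.4],"twist":11.5}
    - {"jaw":1,"xyz":[-3.36,-3.28,1.4],"twist":11.5}

```text
time: 2.33
tcp_pos: [0.461, -0.1679, 0.102]
ee_rot: [0.983, 0.184, -0.0, 0.0]
force: [-1.2, 0.1, -0.0]
opening: 1.003
finger_force: 0.0
```

Run:
```python
from h import *
p=manip.camera("wrist")
for q in ["long_case_center","short_case_center"]:
    print(q,[(round(d["conf"],2),np.round(d["centre"],4)) for d in manip.place_of(p,q)])
cv2.imwrite("pics/w1.png",cv2.cvtColor(p["color"],cv2.COLOR_RGB2BGR))
```

```text
long_case_center [(0.97, array([ 0.4624, -0.1683,  0.0169]))]
short_case_center [(0.97, array([ 0.4823, -0.331 ,  0.0214])), (0.96, array([ 0.2774, -0.3312,  0.0199]))]
```

View pics/w1.png

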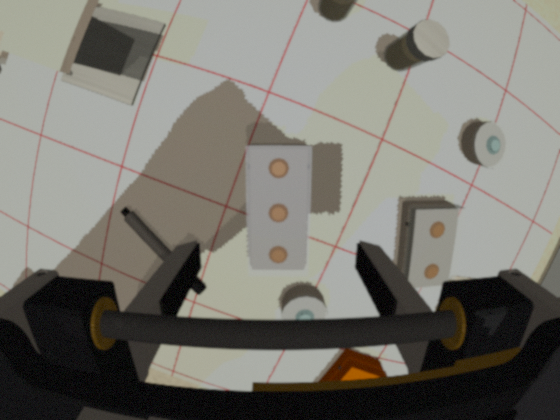

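The wrist view shows the long case centred between the fingers at (278,210). The marker at (125–203,210–290) and the pot at (303,305) are clear of the finger paths, so I descend and grip.

Emit:
drive_tool:
  steps:
    - {"jaw":1,"xyz":[0,0,0.8],"twist":0}
    - {"jaw":1,"xyz":[0,0,1.5],"twist":0}
    - {"jaw":1,"xyz":[0,0,1.84],"twist":0}
    - {"jaw":1,"xyz":[0,0,1.84],"twist":0}
    - {"jaw":-1,"xyz":[0,0,1.84],"twist":0}
    - {"jaw":-1,"xyz":[0,0,1.84],"twist":0}
    - {"jaw":-1,"xyz":[0,0,1.84],"twist":0}
    - {"jaw":-1,"xyz":[0,0,1.84],"twist":0}
    - {"jaw":-1,"xyz":[0,0,1.84],"twist":0}
    - {"jaw":-1,"xyz":[0,0,1.84],"twist":0}

```text
time: 3.72
tcp_pos: [0.4609, -0.168, 0.01]
ee_rot: [0.983, 0.182, -0.0, 0.0]
force: [0.5, 0.4, -0.4]
opening: 0.397
finger_force: 0.0
```

Run:
```python
from h import *
p=manip.camera("wrist");s=manip.observe();print(s["opening"],s["finger_force"])
cv2.imwrite("pics/w2.png",cv2.cvtColor(p["color"],cv2.COLOR_RGB2BGR))
```

```text
0.35901341630162487 0.0
```

View pics/w2.png

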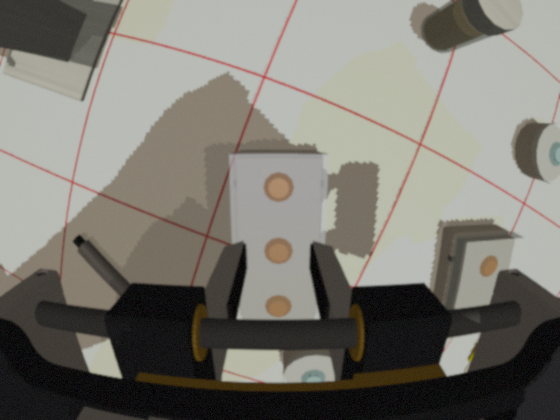

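The fingers are just reaching the case sides, near (235,270) and (320,270), and are still closing. I'll hold the close command.

Emit:
drive_tool:
  steps:
    - {"jaw":-1,"xyz":[0,0,0],"twist":0}
    - {"jaw":-1,"xyz":[0,0,0],"twist":0}
    - {"jaw":-1,"xyz":[0,0,0],"twist":0}
    - {"jaw":-1,"xyz":[0,0,0],"twist":0}

```text
time: 4.28
tcp_pos: [0.461, -0.168, 0.0099]
ee_rot: [0.983, 0.182, -0.0, 0.0]
force: [-0.8, 0.6, -0.0]
opening: 0.01
finger_force: 0.0
```

Run:
```python
from h import *
p=manip.camera("wrist");q=manip.camera("side")
print([(round(d["conf"],2),np.round(d["centre"],4)) for d in manip.place_of(p,"long_case_center")],[(round(d["conf"],2),np.round(d["centre"],4)) for d in manip.place_of(q,"long_case_center")])
a=cv2.resize(p["color"],(400,300));b=cv2.resize(q["color"][200:380,200:440],(400,300))
cv2.imwrite("pics/w3.png",cv2.cvtColor(np.hstack([a,b]),cv2.COLOR_RGB2BGR))
```

```text
[(0.64, array([ 0.4626, -0.1664,  0.0189]))] [(0.83, array([ 0.4582, -0.1665,  0.0202])), (0.3, array([0.5563, 0.0905, 0.1216]))]
```

View pics/w3.png

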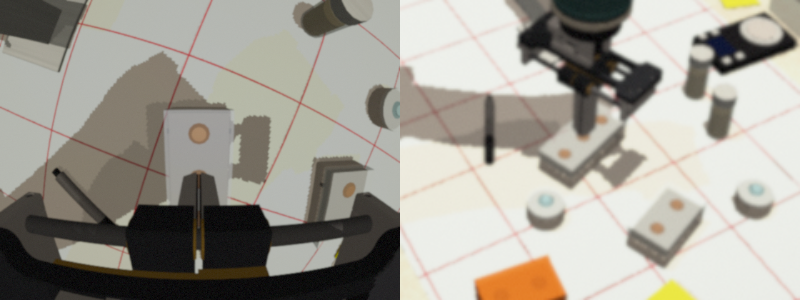

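Run:
```python
from h import *
for n in("side","scene"):
    w=cloud(manip.camera(n)).reshape(-1,3)
    m=(np.hypot(w[:,0]-.461,w[:,1]+.168)<.03)
    z=w[m,2]; print(n,np.histogram(z,bins=np.arange(0,.2,.01)))
    for lo in(.045,.06,.08,.1):
        S=w[m&(w[:,2]>lo)&(w[:,2]<lo+.015)]
        if len(S):print(lo,len(S),S.mean(0),S.min(0),S.max(0))
print(manip.observe()["tcp_pos"],manip.observe()["q"])
```

```text
side (array([ 13,  12,  13, 118, 203,  35,  47,  46,  49,  49,  52,  37,   8,
         3,  15,  17, 126,  61, 166]), array([0.  , 0.01, 0.02, 0.03, 0.04, 0.05, 0.06, 0.07, 0.08, 0.09, 0.1 ,
       0.11, 0.12, 0.13, 0.14, 0.15, 0.16, 0.17, 0.18, 0.19]))
0.045 42 [ 0.45819673 -0.17333496  0.05410698] [ 0.44967765 -0.18141816  0.04501905] [ 0.48018807 -0.16165211  0.05992029]
0.06 71 [ 0.45833145 -0.17394301  0.06722054] [ 0.44923564 -0.18403801  0.06010744] [ 0.47442355 -0.15849627  0.07488314]
0.08 76 [ 0.45850464 -0.17394678  0.08787409] [ 0.44917376 -0.18406673  0.08003553] [ 0.47479247 -0.15896604  0.09499708]
0.1 74 [ 0.45859346 -0.17387429  0.10728022] [ 0.44941469 -0.1829203   0.10012239] [ 0.47439563 -0.1598171   0.11448379]
scene (array([  9,  12,  10, 155,  66,  26,  31,  34,  31,  38,  30,  31,   4,
         2,  10,   6,  72,  37,  51]), array([0.  , 0.01, 0.02, 0.03, 0.04, 0.05, 0.06, 0.07, 0.08, 0.09, 0.1 ,
       0.11, 0.12, 0.13, 0.14, 0.15, 0.16, 0.17, 0.18, 0.19]))
0.045 32 [ 0.46779653 -0.16433677  0.05378469] [ 0.45180649 -0.1745315   0.04611226] [ 0.47646653 -0.15244803  0.05977913]
0.06 49 [ 0.46576826 -0.16291959  0.06721707] [ 0.44805262 -0.17777832  0.06003529] [ 0.47497505 -0.15155167  0.07420243]
0.08 53 [ 0.46632582 -0.16290495  0.0884426 ] [ 0.4470527  -0.17703195  0.08001974] [ 0.47527491 -0.15239918  0.09494668]
0.1 45 [ 0.46691713 -0.16331767  0.10759911] [ 0.44933508 -0.17736611  0.10002474] [ 0.4759932  -0.15188132  0.11498939]
[ 0.46096054 -0.16798442  0.00994649] [ 0.08908581  0.42294851  0.23556393  2.07481    -0.15676552  0.66026442
 -0.77545567]
```

The jaw closed above the lid, so the fingertips sit higher than the reported TCP suggests. I'll lift and measure the true tip height.

Emit:
drive_tool:
  steps:
    - {"jaw":-1,"xyz":[0,0,-0.8],"twist":0}
    - {"jaw":-1,"xyz":[0,0,-1.6],"twist":0}
    - {"jaw":-1,"xyz":[0,0,-1.6],"twist":0}

```text
time: 4.95
tcp_pos: [0.4626, -0.1684, 0.0924]
ee_rot: [0.983, 0.182, 0.002, 0.001]
force: [-0.1, 0.9, -1.2]
opening: 0.007
finger_force: 0.0
```

Run:
```python
from h import *
print(manip.observe()["tcp_pos"],manip.observe()["opening"])
for n in("side","scene"):
    w=cloud(manip.camera(n)).reshape(-1,3)
    m=(np.hypot(w[:,0]-.461,w[:,1]+.168)<.03)
    z=w[m,2]; print(n,np.histogram(z,bins=np.arange(.03,.25,.005))[0])
    T=w[m&(w[:,2]>.06)]; print(np.sort(T[:,2])[:12],T[T[:,2]<.16].mean(0))
```

```text
[ 0.46258784 -0.16841733  0.09238259] 0.007066321231629779
side [ 10 145 276   3   0   0   0   0   0   0   0   0   0   0   0   0   0   0
   2   4  12  26  25  24  31  26  25  27  29  21  31  31  24  31  21   6
   2   0   6  10   7   9  19]
[0.12275941 0.12462421 0.12710896 0.1271346  0.12750621 0.12903944
 0.13036019 0.13082832 0.13170943 0.13182294 0.13195237 0.1320257 ] [ 0.45968085 -0.17372061  0.14570763]
scene [ 12 196  83   0   0   0   0   0   0   0   0   0   0   0   0   0   0   0
   3   6  14  15  21  15  20  18  19  18  21  23  16  22  20  17  14   0
   0   4   4   2   6   5  30]
[0.12257916 0.12335971 0.12474601 0.12693052 0.12726273 0.12840466
 0.12866311 0.12877453 0.1288401  0.13004509 0.13029916 0.13074427] [ 0.46768153 -0.16371734  0.14401528]
```

Emit:
drive_tool:
  steps:
    - {"jaw":1,"xyz":[0,0,0],"twist":0}
    - {"jaw":1,"xyz":[0,0,0],"twist":0}
    - {"jaw":1,"xyz":[0,0,0],"twist":0}
    - {"jaw":1,"xyz":[0,0,0],"twist":0}
    - {"jaw":1,"xyz":[0,0,0],"twist":0}
    - {"jaw":1,"xyz":[0,0,0],"twist":0}
    - {"jaw":1,"xyz":[0,0,0],"twist":0}
    - {"jaw":1,"xyz":[0,0,0],"twist":0}

```text
time: 6.05
tcp_pos: [0.4609, -0.168, 0.09]
ee_rot: [0.983, 0.182, -0.0, -0.0]
force: [0.2, -0.4, -0.3]
opening: 0.816
finger_force: 0.0
```

```bash
cat >> h.py <<'E'
def tips():
    s=manip.observe();print(np.round(s["tcp_pos"],4),round(float(s["opening"]),3))
    for n in("side","scene"):
        w=cloud(manip.camera(n)).reshape(-1,3);c=s["tcp_pos"]
        m=(np.hypot(w[:,0]-c[0],w[:,1]-c[1])<.07)&(w[:,2]>.048)
        T=w[m];T=T[np.argsort(T[:,2])];lo=T[5,2];F=T[(T[:,2]>lo)&(T[:,2]<lo+.04)]
        print(n,"lowest",np.round(T[:10,2],4),"centre",np.round((F[:,:2].min(0)+F[:,:2].max(0))/2,4))
        x=np.dot(F[:,:2]-c[:2],[-.355,.935]);print(np.histogram(x,bins=np.arange(-.07,.071,.01))[0])
E
python3 -c "
from h import *
tips()"
```

```text
[ 0.4609 -0.168   0.09  ] 0.816
side lowest [0.1232 0.1233 0.1237 0.1245 0.1246 0.1258 0.1258 0.1272 0.1276 0.1281] centre [ 0.4624 -0.1713]
[ 0 58 53  2  0  0  0  0  0  0 85 47  1  0]
scene lowest [0.1226 0.1229 0.1234 0.1241 0.1248 0.1254 0.126  0.1269 0.1269 0.1273] centre [ 0.4617 -0.1651]
[ 0 10 71  4  0  0  0  0  0  0  1 40 38  0]
```

True tips sit about 34 mm above the reported TCP (0.124 measured against 0.090 reported). I'll correct for that, descend and grip again.

Emit:
drive_tool:
  steps:
    - {"jaw":1,"xyz":[0,0,0.8],"twist":0}
    - {"jaw":1,"xyz":[0,0,1.5],"twist":0}
    - {"jaw":1,"xyz":[0,0,1.9],"twist":0}
    - {"jaw":1,"xyz":[0,0,2.2],"twist":0}
    - {"jaw":1,"xyz":[0,0,2.2],"twist":0}

```text
time: 6.78
tcp_pos: [0.4605, -0.168, -0.0206]
ee_rot: [0.983, 0.182, -0.001, -0.0]
force: [-0.7, 0.4, -0.1]
opening: 1.001
finger_force: 0.0
```

Emit:
drive_tool:
  steps:
    - {"jaw":-1,"xyz":[0,0,0],"twist":0}
    - {"jaw":-1,"xyz":[0,0,0],"twist":0}
    - {"jaw":-1,"xyz":[0,0,0],"twist":0}
    - {"jaw":-1,"xyz":[0,0,0],"twist":0}
    - {"jaw":-1,"xyz":[0,0,0],"twist":0}
    - {"jaw":-1,"xyz":[0,0,0],"twist":0}

```text
time: 7.52
tcp_pos: [0.4611, -0.168, -0.0198]
ee_rot: [0.983, 0.182, 0.0, 0.0]
force: [-1.4, 0.3, 6.7]
opening: 0.594
finger_force: 30.0
```

Gripped at 0.594 (56 mm). Next I lift, turn to the lane yaw and move above the tongue.

Emit:
drive_tool:
  steps:
    - {"jaw":-1,"xyz":[0,0,-0.5],"twist":0}
    - {"jaw":-1,"xyz":[0,0,-1.3],"twist":0}
    - {"jaw":-1,"xyz":[0,0,-2.3],"twist":0}
    - {"jaw":-1,"xyz":[0,0,-3.3],"twist":-1}
    - {"jaw":-1,"xyz":[0,0,-4.4],"twist":-2.2}
    - {"jaw":-1,"xyz":[0.5,-0.5,-4.4],"twist":-3.7}
    - {"jaw":-1,"xyz":[1.2,-1.2,-4.4],"twist":-5.2}
    - {"jaw":-1,"xyz":[1.9,-1.9,-4.4],"twist":-6.7}
    - {"jaw":-1,"xyz":[2.5,-2.5,-4.4],"twist":-8.2}
    - {"jaw":-1,"xyz":[3.0,-3.0,-4.4],"twist":-9.7}
    - {"jaw":-1,"xyz":[3.14,-3.15,-4.4],"twist":-11.15}
    - {"jaw":-1,"xyz":[3.14,-3.15,-4.4],"twist":-11.15}
    - {"jaw":-1,"xyz":[3.14,-3.15,-4.4],"twist":-11.15}

```text
time: 9.15
tcp_pos: [0.5508, 0.0344, 0.1998]
ee_rot: [0.722, 0.692, -0.0, -0.0]
force: [0.3, 0.2, -1.4]
opening: 0.591
finger_force: 30.0
```

Run:
```python
from h import *
s=manip.observe();print({k:np.round(s[k],3) for k in("tcp_pos","ee_rot","force","opening","finger_force")})
ims=[]
for n,(r,c) in {"side":((80,260),(180,420)),"scene":((120,300),(180,420))}.items():
    p=manip.camera(n)
    print(n,[(round(d["conf"],2),np.round(d["centre"],4)) for d in manip.place_of(p,"long_case_center")])
    W=cloud(p)
    for d in manip.cut_out(p,"long_case_center")[:1]:
        P=W[d["mask"]];P=P[np.isfinite(P[:,0])];print(np.percentile(P,[2,50,98],axis=0).round(3).tolist())
    ims.append(cv2.resize(p["color"][r[0]:r[1],c[0]:c[1]],(400,300)))
cv2.imwrite("pics/w4.png",cv2.cvtColor(np.hstack(ims),cv2.COLOR_RGB2BGR))
```

```text
{'tcp_pos': array([0.551, 0.034, 0.2  ]), 'ee_rot': array([ 0.722,  0.692, -0.   , -0.   ]), 'force': array([ 0.312,  0.24 , -1.376]), 'opening': np.float64(0.591), 'finger_force': np.float64(29.998)}
side [(0.64, array([0.547 , 0.034 , 0.2393]))]
[[0.522, -0.027, 0.225], [0.545, 0.004, 0.258], [0.579, 0.09, 0.262]]
scene [(0.95, array([0.5519, 0.0328, 0.2361]))]
[[0.523, -0.022, 0.221], [0.561, 0.063, 0.257], [0.581, 0.095, 0.261]]
```

View pics/w4.png

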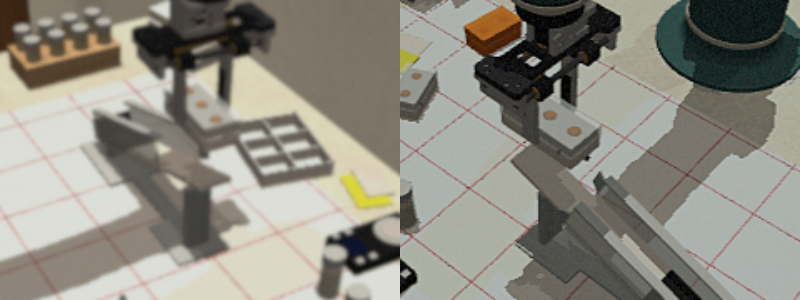

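The case is held level over the tongue, with its nose toward the lane (left crop around (205,110), right crop around (565,120)). I lower it to just above contact, then feel.

Emit:
drive_tool:
  steps:
    - {"jaw":-1,"xyz":[0,0,0.6],"twist":0}
    - {"jaw":-1,"xyz":[0,0,1.1],"twist":0}
    - {"jaw":-1,"xyz":[0,0,1.2],"twist":0}
    - {"jaw":-1,"xyz":[0,0,1.25],"twist":0}
    - {"jaw":-1,"xyz":[0,0,1.3],"twist":0}
    - {"jaw":-1,"xyz":[0,0,1.3],"twist":0}

```text
time: 10.2
tcp_pos: [0.5521, 0.0357, 0.1364]
ee_rot: [0.72, 0.694, 0.001, 0.001]
force: [-0.2, 1.7, 3.9]
opening: 0.591
finger_force: 30.0
```

Contact at about 4–5 N. I continue down in small steps to pivot the case.

Emit:
drive_tool:
  steps:
    - {"jaw":-1,"xyz":[0,0,0.05],"twist":0}
    - {"jaw":-1,"xyz":[0,0,0.1],"twist":0}
    - {"jaw":-1,"xyz":[0,0,0.1],"twist":0}

```text
time: 10.58
tcp_pos: [0.5524, 0.0361, 0.1316]
ee_rot: [0.72, 0.694, 0.001, 0.001]
force: [0.4, 2.3, 5.6]
opening: 0.593
finger_force: 30.0
```

```bash
cat >> h.py <<'E'
def pitch(q="long_case_center"):
    for n in("side","scene"):
        p=manip.camera(n);W=cloud(p)
        for d in manip.cut_out(p,q)[:1]:
            P=W[d["mask"]];P=P[np.isfinite(P[:,0])]
            print(n,round(d["conf"],2),np.percentile(P,[2,50,98],axis=0).round(3).tolist())
            # top face: highest z per y-bin
            b=np.arange(P[:,1].min(),P[:,1].max(),.01)
            t=[(y,np.percentile(P[abs(P[:,1]-y)<.005,2],90)) for y in b if (abs(P[:,1]-y)<.005).sum()>4]
            t=np.array(t);k=np.polyfit(t[1:-1,0],t[1:-1,1],1);print("pitch deg",np.degrees(np.arctan(k[0])).round(1),t.round(3)[1:-1:2].tolist())
E
python3 -c "
from h import *
pitch()"
```

```text
side 0.91 [[0.524, -0.027, 0.159], [0.549, 0.004, 0.19], [0.581, 0.092, 0.2]]
pitch deg -6.2 [[-0.021, 0.199], [-0.001, 0.198], [0.019, 0.197], [0.039, 0.194], [0.059, 0.192], [0.079, 0.189]]
scene 0.58 [[0.526, -0.012, 0.151], [0.561, 0.066, 0.186], [0.582, 0.096, 0.194]]
pitch deg 8.8 [[-0.013, 0.175], [0.007, 0.174], [0.037, 0.193], [0.057, 0.191], [0.077, 0.188]]
```

It pivots as intended (about 7° at 5.6 N), so I continue.

Emit:
drive_tool:
  steps:
    - {"jaw":-1,"xyz":[0,0,0.05],"twist":0}
    - {"jaw":-1,"xyz":[0,0,0.1],"twist":0}
    - {"jaw":-1,"xyz":[0,0,0.15],"twist":0}
    - {"jaw":-1,"xyz":[0,0,0.2],"twist":0}
    - {"jaw":-1,"xyz":[0,0,0.2],"twist":0}

```text
time: 11.4
tcp_pos: [0.5526, 0.0365, 0.1216]
ee_rot: [0.72, 0.694, 0.002, 0.001]
force: [1.9, 5.6, 7.0]
opening: 0.594
finger_force: 30.0
```

```bash
python3 -c "
from h import *
pitch()"
```

```text
side 0.56 [[0.524, -0.026, 0.153], [0.546, -0.004, 0.183], [0.58, 0.091, 0.201]]
pitch deg -15.3 [[-0.019, 0.198], [0.001, 0.198], [0.021, 0.191], [0.041, 0.186], [0.061, 0.18], [0.081, 0.174]]
scene 0.66 [[0.526, 0.017, 0.139], [0.559, 0.066, 0.172], [0.582, 0.097, 0.187]]
pitch deg -3.4 [[0.009, 0.166], [0.039, 0.185], [0.059, 0.179], [0.079, 0.173]]
```

Emit:
drive_tool:
  steps:
    - {"jaw":-1,"xyz":[0,0,0.04],"twist":0}
    - {"jaw":-1,"xyz":[0,0,0.08],"twist":0}
    - {"jaw":-1,"xyz":[0,0,0.08],"twist":0}

```text
time: 11.98
tcp_pos: [0.5529, 0.0367, 0.1185]
ee_rot: [0.72, 0.694, 0.002, 0.001]
force: [-3.1, 6.7, 18.3]
opening: 0.595
finger_force: 30.0
```

```bash
python3 -c "
from h import *
pitch()"
```

```text
side 0.72 [[0.524, -0.025, 0.154], [0.548, -0.008, 0.183], [0.579, 0.087, 0.201]]
pitch deg -18.5 [[-0.018, 0.198], [0.002, 0.197], [0.022, 0.19], [0.042, 0.183], [0.062, 0.175], [0.082, 0.168]]
scene 0.73 [[0.527, 0.029, 0.139], [0.559, 0.066, 0.169], [0.583, 0.097, 0.185]]
pitch deg -20.5 [[0.034, 0.185], [0.054, 0.177], [0.074, 0.17]]
```

The case lies flat on the floor (20°, force rising). I relieve the press slightly and feed along the slope.

Emit:
drive_tool:
  steps:
    - {"jaw":-1,"xyz":[0,-0.02,-0.04],"twist":0}
    - {"jaw":-1,"xyz":[0.15,-0.02,0.01],"twist":0}
    - {"jaw":-1,"xyz":[0.3,-0.02,0.07],"twist":0}
    - {"jaw":-1,"xyz":[0.45,-0.02,0.12],"twist":0}
    - {"jaw":-1,"xyz":[0.6,-0.02,0.18],"twist":0}
    - {"jaw":-1,"xyz":[0.6,-0.02,0.18],"twist":0}

```text
time: 12.92
tcp_pos: [0.552, 0.0672, 0.1074]
ee_rot: [0.719, 0.695, 0.001, 0.0]
force: [0.6, 5.0, 7.2]
opening: 0.591
finger_force: 30.0
```

```bash
python3 -c "
from h import *
pitch()
q=manip.camera('scene');cv2.imwrite('pics/w5.png',cv2.cvtColor(cv2.resize(q['color'][160:350,220:420],(632,600)),cv2.COLOR_RGB2BGR))"
```

```text
side 0.87 [[0.524, 0.004, 0.147], [0.549, 0.02, 0.172], [0.579, 0.115, 0.19]]
pitch deg -18.1 [[0.012, 0.187], [0.032, 0.186], [0.052, 0.179], [0.072, 0.172], [0.092, 0.164], [0.112, 0.158]]
scene 0.75 [[0.526, 0.06, 0.141], [0.552, 0.091, 0.16], [0.581, 0.128, 0.173]]
pitch deg -19.0 [[0.059, 0.174], [0.079, 0.169], [0.099, 0.162], [0.119, 0.154]]
```

View pics/w5.png

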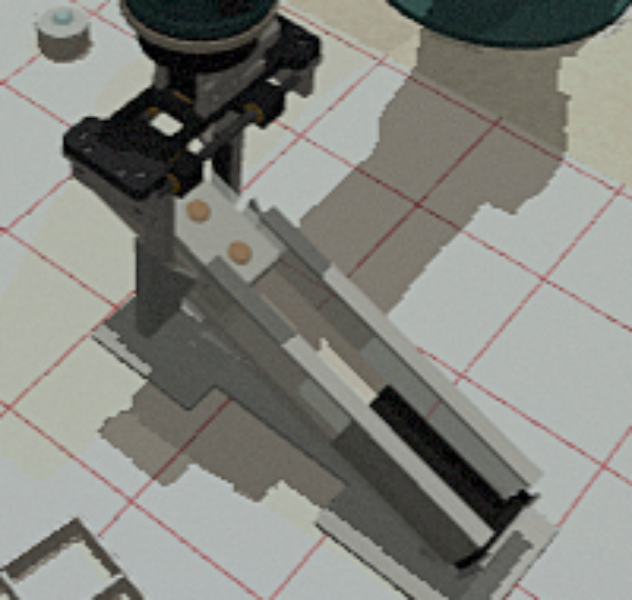

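The nose is inside the mouth under the lips, around (240,255). Release and let it slide.

Emit:
drive_tool:
  steps:
    - {"jaw":1,"xyz":[0,0,0],"twist":0}
    - {"jaw":1,"xyz":[0,0,0],"twist":0}
    - {"jaw":1,"xyz":[0,0,0],"twist":0}
    - {"jaw":1,"xyz":[0,0,0],"twist":0}
    - {"jaw":1,"xyz":[0,0,0],"twist":0}
    - {"jaw":1,"xyz":[0,0,0],"twist":0}
    - {"jaw":1,"xyz":[0,0,-1.2],"twist":0}
    - {"jaw":1,"xyz":[0,0,-2.4],"twist":0}
    - {"jaw":1,"xyz":[0,0,-2.4],"twist":0}

```text
time: 14.3
tcp_pos: [0.5533, 0.0656, 0.2315]
ee_rot: [0.72, 0.694, 0.003, 0.002]
force: [-0.5, 0.0, -0.9]
opening: 1.003
finger_force: 0.0
```

Run:
```python
from h import *
pitch()
for n in("side","scene"):
    p=manip.camera(n)
    for q in("long_case_center","short_case_center"):print(n,q,[(round(d["conf"],2),np.round(d["centre"],4)) for d in manip.place_of(p,q)])
```

```text
side 0.75 [[0.552, 0.153, 0.096], [0.571, 0.168, 0.116], [0.59, 0.275, 0.137]]
pitch deg -20.1 [[0.167, 0.136], [0.187, 0.13], [0.207, 0.123], [0.227, 0.115], [0.247, 0.109], [0.267, 0.1]]
scene 0.79 [[0.532, 0.168, 0.094], [0.552, 0.224, 0.114], [0.572, 0.276, 0.134]]
pitch deg -20.0 [[0.176, 0.133], [0.196, 0.126], [0.216, 0.119], [0.236, 0.112], [0.256, 0.104]]
side long_case_center [(0.74, array([0.5565, 0.2162, 0.0972])), (0.38, array([ 0.3708, -0.0682, -0.0038]))]
side short_case_center [(0.83, array([ 0.2756, -0.3315,  0.0187])), (0.6, array([ 0.4795, -0.3256,  0.019 ]))]
scene long_case_center [(0.9, array([0.5612, 0.2143, 0.0922]))]
scene short_case_center [(0.98, array([ 0.2746, -0.3302,  0.024 ])), (0.96, array([ 0.4798, -0.3288,  0.0168]))]
```

The long case hangs about 60 mm short on the brake, square and flat. I'll push it home later together with the short case, which I fetch now.

Emit:
drive_tool:
  steps:
    - {"jaw":1,"xyz":[-0.7,-0.1,0],"twist":1}
    - {"jaw":1,"xyz":[-1.7,-0.25,0],"twist":2.5}
    - {"jaw":1,"xyz":[-2.8,-0.4,0],"twist":4}
    - {"jaw":1,"xyz":[-3.9,-0.55,0],"twist":5.5}
    - {"jaw":1,"xyz":[-5.0,-0.7,0.5],"twist":7}
    - {"jaw":1,"xyz":[-6.1,-0.85,1.2],"twist":8.5}
    - {"jaw":1,"xyz":[-7.1,-1.0,2.0],"twist":10}
    - {"jaw":1,"xyz":[-7.99,-1.13,2.7],"twist":10.8}
    - {"jaw":1,"xyz":[-7.99,-1.13,2.7],"twist":10.8}
    - {"jaw":1,"xyz":[-7.99,-1.13,2.7],"twist":10.8}
    - {"jaw":1,"xyz":[-7.99,-1.13,2.7],"twist":10.8}

```text
time: 16.18
tcp_pos: [0.4808, -0.3313, 0.0929]
ee_rot: [0.98, 0.201, 0.001, 0.0]
force: [-0.1, -0.5, -0.8]
opening: 0.998
finger_force: 0.0
```

Run:
```python
from h import *
p=manip.camera("wrist");s=manip.observe();print(np.round(s["tcp_pos"],4),np.degrees(2*np.arctan2(s["ee_rot"][1],s["ee_rot"][0])))
print([(round(d["conf"],2),np.round(d["centre"],4)) for d in manip.place_of(p,"short_case_center")])
cv2.imwrite("pics/w6.png",cv2.cvtColor(p["color"],cv2.COLOR_RGB2BGR))
```

```text
[ 0.4809 -0.3312  0.0929] 23.17779698980006
[(0.96, array([ 0.2763, -0.33  ,  0.0202])), (0.74, array([ 0.4831, -0.3308,  0.0214])), (0.73, array([ 0.6463, -0.221 , -0.0027]))]
```

View pics/w6.png

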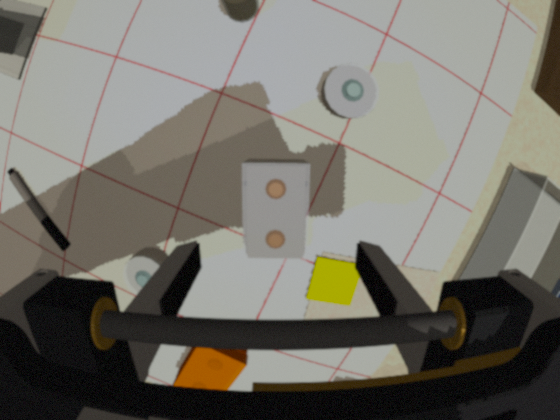

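The white short case is centred at (276,210) between the fingers, with the pots clear. Descend and grip.

Emit:
drive_tool:
  steps:
    - {"jaw":1,"xyz":[0,0,0.8],"twist":0}
    - {"jaw":1,"xyz":[0,0,1.6],"twist":0}
    - {"jaw":1,"xyz":[0,0,2.0],"twist":0}
    - {"jaw":1,"xyz":[0,0,2.26],"twist":0}
    - {"jaw":0.6,"xyz":[0,0,2.26],"twist":0}
    - {"jaw":-1,"xyz":[0,0,2.26],"twist":0}
    - {"jaw":-1,"xyz":[0,0,2.26],"twist":0}
    - {"jaw":-1,"xyz":[0,0,2.26],"twist":0}
    - {"jaw":-1,"xyz":[0,0,2.26],"twist":0}
    - {"jaw":-1,"xyz":[0,0,2.26],"twist":0}
    - {"jaw":-1,"xyz":[0,0,2.26],"twist":0}
    - {"jaw":-1,"xyz":[0,0,2.26],"twist":0}

```text
time: 17.77
tcp_pos: [0.4802, -0.3317, -0.0206]
ee_rot: [0.98, 0.2, 0.0, -0.0]
force: [-1.5, 2.4, 7.4]
opening: 0.594
finger_force: 30.0
```

Emit:
drive_tool:
  steps:
    - {"jaw":-1,"xyz":[0,0,-0.5],"twist":0}
    - {"jaw":-1,"xyz":[0,0,-1.3],"twist":0}
    - {"jaw":-1,"xyz":[0,0,-2.3],"twist":0}
    - {"jaw":-1,"xyz":[0.3,-0.45,-3.3],"twist":-1}
    - {"jaw":-1,"xyz":[0.8,-1.2,-4.0],"twist":-2.2}
    - {"jaw":-1,"xyz":[1.4,-2.1,-4.4],"twist":-3.7}
    - {"jaw":-1,"xyz":[2.0,-3.0,-4.4],"twist":-5.2}
    - {"jaw":-1,"xyz":[2.6,-3.9,-4.4],"twist":-6.7}
    - {"jaw":-1,"xyz":[3.2,-4.75,-4.4],"twist":-8.2}
    - {"jaw":-1,"xyz":[3.8,-5.6,-4.4],"twist":-9.6}
    - {"jaw":-1,"xyz":[4.15,-6.15,-4.4],"twist":-10.6}
    - {"jaw":-1,"xyz":[4.24,-6.29,-4.4],"twist":-10.8}
    - {"jaw":-1,"xyz":[4.24,-6.29,-4.4],"twist":-10.8}
    - {"jaw":-1,"xyz":[4.24,-6.29,-4.4],"twist":-10.8}
    - {"jaw":-1,"xyz":[4.24,-6.29,-4.4],"twist":-10.8}

```text
time: 19.65
tcp_pos: [0.5517, 0.0396, 0.199]
ee_rot: [0.721, 0.693, -0.0, 0.0]
force: [-0.4, 0.8, -2.4]
opening: 0.59
finger_force: 30.0
```

Run:
```python
from h import *
p=manip.camera("scene");s=manip.observe();print(np.round(s["tcp_pos"],4),np.degrees(2*np.arctan2(s["ee_rot"][1],s["ee_rot"][0])),s["force"])
W=cloud(p)
for q in("short_case_center","long_case_center"):
  print(q,[(round(d["conf"],2),np.round(d["centre"],4)) for d in manip.place_of(p,q)])
  for d in manip.cut_out(p,q):
    P=W[d["mask"]];P=P[np.isfinite(P[:,0])];print(round(d["conf"],2),np.percentile(P,[2,50,98],axis=0).round(3).tolist())
```

```text
[0.5517 0.0398 0.199 ] 87.81016791468139 [-0.35721534  0.68636367 -1.42570418]
short_case_center [(0.85, array([0.5503, 0.0388, 0.2363])), (0.8, array([ 0.2754, -0.3328,  0.0217]))]
0.96 [[0.524, 0.003, 0.224], [0.558, 0.066, 0.257], [0.581, 0.087, 0.261]]
0.89 [[0.238, -0.359, 0.002], [0.288, -0.318, 0.037], [0.325, -0.3, 0.043]]
long_case_center [(0.72, array([0.5581, 0.2168, 0.0948]))]
0.75 [[0.531, 0.167, 0.094], [0.552, 0.223, 0.114], [0.572, 0.276, 0.134]]
```

Emit:
drive_tool:
  steps:
    - {"jaw":-1,"xyz":[0,0,0.6],"twist":0}
    - {"jaw":-1,"xyz":[0,0,1.1],"twist":0}
    - {"jaw":-1,"xyz":[0,0,1.25],"twist":0}
    - {"jaw":-1,"xyz":[0,0,1.3],"twist":0}
    - {"jaw":-1,"xyz":[0,0,1.35],"twist":0}
    - {"jaw":-1,"xyz":[0,0,1.4],"twist":0}
    - {"jaw":-1,"xyz":[0,0,1.45],"twist":0}
    - {"jaw":-1,"xyz":[0,0,1.5],"twist":0}
    - {"jaw":-1,"xyz":[0,0,1.5],"twist":0}

```text
time: 21.02
tcp_pos: [0.5528, 0.0422, 0.1256]
ee_rot: [0.72, 0.694, 0.002, 0.0]
force: [-1.2, 6.4, 7.8]
opening: 0.599
finger_force: 30.0
```

```bash
python3 -c "
from h import *
pitch('short_case_center')"
```

```text
side 0.73 [[0.524, -0.003, 0.152], [0.551, 0.015, 0.184], [0.584, 0.112, 0.195]]
pitch deg -7.4 [[0.004, 0.193], [0.024, 0.193], [0.044, 0.19], [0.064, 0.186], [0.084, 0.184]]
scene 0.82 [[0.526, 0.011, 0.147], [0.56, 0.067, 0.182], [0.583, 0.091, 0.189]]
pitch deg 6.6 [[0.017, 0.169], [0.037, 0.19], [0.057, 0.186], [0.077, 0.184]]
```

Emit:
drive_tool:
  steps:
    - {"jaw":-1,"xyz":[0,0,0.05],"twist":0}
    - {"jaw":-1,"xyz":[0,0,0.1],"twist":0}
    - {"jaw":-1,"xyz":[0,0,0.14],"twist":0}
    - {"jaw":-1,"xyz":[0,0,0.14],"twist":0}

```text
time: 21.72
tcp_pos: [0.553, 0.0422, 0.1186]
ee_rot: [0.72, 0.694, 0.002, 0.0]
force: [-0.1, 6.7, 8.0]
opening: 0.594
finger_force: 30.0
```

```bash
python3 -c "
from h import *
pitch('short_case_center')"
```

```text
side 0.87 [[0.232, -0.364, 0.004], [0.275, -0.341, 0.04], [0.321, -0.302, 0.043]]
pitch deg -17.4 [[-0.356, 0.041], [-0.336, 0.043], [-0.316, 0.042], [-0.296, 0.041]]
scene 0.97 [[0.528, 0.036, 0.141], [0.559, 0.068, 0.173], [0.583, 0.092, 0.185]]
pitch deg -16.9 [[0.04, 0.185], [0.06, 0.179], [0.08, 0.173]]
```

Emit:
drive_tool:
  steps:
    - {"jaw":-1,"xyz":[0,0,0.04],"twist":0}
    - {"jaw":-1,"xyz":[0,0,0.08],"twist":0}
    - {"jaw":-1,"xyz":[0,0,0.08],"twist":0}

```text
time: 22.3
tcp_pos: [0.5531, 0.0421, 0.1147]
ee_rot: [0.72, 0.694, 0.002, 0.001]
force: [0.5, 6.5, 6.8]
opening: 0.593
finger_force: 30.0
```

```bash
python3 -c "
from h import *
pitch('short_case_center')"
```

```text
side 0.97 [[0.232, -0.364, 0.004], [0.275, -0.342, 0.04], [0.322, -0.303, 0.044]]
pitch deg -18.0 [[-0.356, 0.041], [-0.336, 0.043], [-0.316, 0.042], [-0.296, 0.041]]
scene 0.87 [[0.239, -0.36, 0.003], [0.295, -0.325, 0.037], [0.325, -0.302, 0.043]]
pitch deg 0.3 [[-0.355, 0.041], [-0.335, 0.042], [-0.315, 0.041]]
```

```bash
sed -i 's/for d in manip.cut_out(p,q)\[:1\]:/for d in [d for d in manip.cut_out(p,q) if np.nanmedian(W[d["mask"]][:,0])>.5][:1]:/' h.py; python3 -c "
from h import *
pitch('short_case_center')"
```

```text
side 0.57 [[0.525, -0.003, 0.144], [0.549, 0.01, 0.174], [0.58, 0.087, 0.192]]
pitch deg -15.0 [[0.004, 0.186], [0.024, 0.189], [0.044, 0.182], [0.064, 0.174]]
scene 0.85 [[0.527, 0.036, 0.136], [0.559, 0.067, 0.168], [0.583, 0.093, 0.182]]
pitch deg -20.5 [[0.043, 0.182], [0.063, 0.175], [0.083, 0.167]]
```

It lies flat at 20.5°. Feed it and release.

Emit:
drive_tool:
  steps:
    - {"jaw":-1,"xyz":[0.05,-0.02,0.0],"twist":0}
    - {"jaw":-1,"xyz":[0.2,-0.02,0.06],"twist":0}
    - {"jaw":-1,"xyz":[0.35,-0.02,0.12],"twist":0}
    - {"jaw":-1,"xyz":[0.5,-0.02,0.18],"twist":0}
    - {"jaw":-1,"xyz":[0.55,-0.02,0.2],"twist":0}
    - {"jaw":-1,"xyz":[0.55,-0.02,0.2],"twist":0}

```text
time: 23.45
tcp_pos: [0.5533, 0.0694, 0.1047]
ee_rot: [0.72, 0.694, 0.002, 0.001]
force: [1.5, 5.1, 12.6]
opening: 0.596
finger_force: 30.0
```

```bash
python3 -c "
from h import *
pitch('short_case_center')"
```

```text
side 0.63 [[0.525, 0.025, 0.143], [0.552, 0.037, 0.166], [0.582, 0.115, 0.183]]
pitch deg -16.4 [[0.032, 0.178], [0.052, 0.179], [0.072, 0.172], [0.092, 0.165], [0.112, 0.158]]
scene 0.81 [[0.527, 0.061, 0.14], [0.553, 0.09, 0.16], [0.582, 0.121, 0.172]]
pitch deg 1.6 [[0.043, 0.148], [0.073, 0.171], [0.093, 0.164], [0.113, 0.156]]
```

Emit:
drive_tool:
  steps:
    - {"jaw":1,"xyz":[0,0,-0.05],"twist":0}
    - {"jaw":1,"xyz":[0,0,-0.05],"twist":0}
    - {"jaw":1,"xyz":[0,0,-0.05],"twist":0}
    - {"jaw":1,"xyz":[0,0,-0.05],"twist":0}
    - {"jaw":1,"xyz":[0,0,-0.05],"twist":0}
    - {"jaw":1,"xyz":[0,0,-0.05],"twist":0}
    - {"jaw":1,"xyz":[0,0,-1.2],"twist":0}
    - {"jaw":1,"xyz":[0,0,-2.0],"twist":0}
    - {"jaw":1,"xyz":[0,0,-2.0],"twist":0}

```text
time: 24.78
tcp_pos: [0.5532, 0.0684, 0.2058]
ee_rot: [0.72, 0.694, 0.002, 0.001]
force: [0.2, -0.8, -0.6]
opening: 1.0
finger_force: 0.0
```

```bash
python3 -c "
from h import *
print(np.round(manip.observe()['tcp_pos'],4))
pitch('short_case_center');pitch()
q=manip.camera('scene');cv2.imwrite('pics/w7.png',cv2.cvtColor(cv2.resize(q['color'][160:350,220:420],(632,600)),cv2.COLOR_RGB2BGR))"
```

```text
[0.5532 0.0684 0.2058]
side 0.57 [[0.527, 0.074, 0.13], [0.555, 0.085, 0.149], [0.583, 0.16, 0.165]]
pitch deg -15.3 [[0.08, 0.159], [0.1, 0.161], [0.12, 0.155], [0.14, 0.147]]
scene 0.68 [[0.528, 0.087, 0.133], [0.551, 0.124, 0.149], [0.582, 0.167, 0.164]]
pitch deg -19.8 [[0.093, 0.163], [0.113, 0.156], [0.133, 0.149], [0.153, 0.141]]
side 0.55 [[0.536, 0.172, 0.076], [0.571, 0.224, 0.115], [0.593, 0.309, 0.138]]
pitch deg -20.2 [[0.182, 0.133], [0.202, 0.124], [0.222, 0.118], [0.242, 0.11], [0.262, 0.103]]
scene 0.81 [[0.531, 0.173, 0.091], [0.552, 0.228, 0.112], [0.572, 0.281, 0.132]]
pitch deg -20.2 [[0.18, 0.132], [0.2, 0.125], [0.22, 0.118], [0.24, 0.11], [0.26, 0.102]]
```

View pics/w7.png

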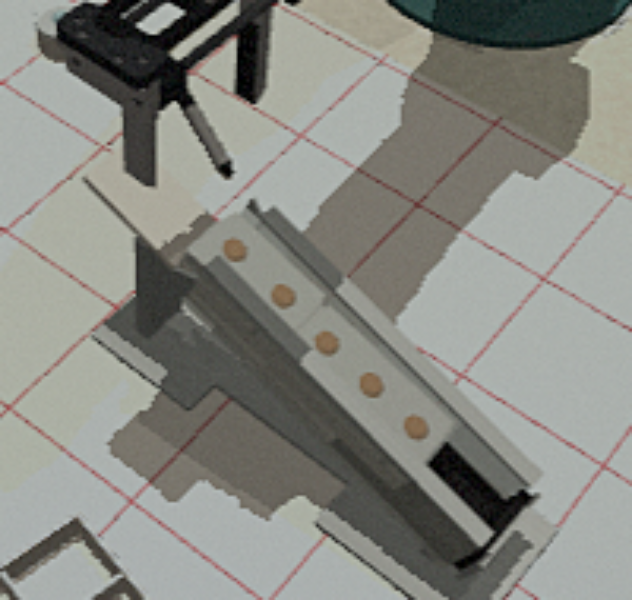

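Both cases are flat in the lane and touching each other (joint at (315,315)). The row hangs about 57 mm short of the stop. I close the fingers and go down behind the row on the tongue.

Emit:
drive_tool:
  steps:
    - {"jaw":-1,"xyz":[-0.6,-0.03,0],"twist":0}
    - {"jaw":-1,"xyz":[-0.6,-0.03,0],"twist":0}
    - {"jaw":-1,"xyz":[-0.6,-0.03,0],"twist":0}
    - {"jaw":-1,"xyz":[-0.6,-0.03,0],"twist":0}
    - {"jaw":-1,"xyz":[-0.6,-0.03,0],"twist":0}
    - {"jaw":-1,"xyz":[-0.6,-0.03,0],"twist":0}
    - {"jaw":-1,"xyz":[-0.6,-0.03,0],"twist":0}
    - {"jaw":-1,"xyz":[-0.6,-0.03,0],"twist":0}
    - {"jaw":-1,"xyz":[-0.6,-0.03,0.6],"twist":0}
    - {"jaw":-1,"xyz":[-0.6,-0.03,1.2],"twist":0}
    - {"jaw":-1,"xyz":[-0.6,-0.03,1.6],"twist":0}
    - {"jaw":-1,"xyz":[-0.6,-0.03,1.75],"twist":0}
    - {"jaw":-1,"xyz":[-0.6,-0.03,1.75],"twist":0}
    - {"jaw":-1,"xyz":[-0.6,-0.03,1.75],"twist":0}

```text
time: 26.98
tcp_pos: [0.5497, 0.0383, 0.1163]
ee_rot: [0.72, 0.694, 0.0, 0.0]
force: [0.1, 0.2, -0.1]
opening: 0.003
finger_force: 0.0
```

Run:
```python
from h import *
s=manip.observe();c=s["tcp_pos"];print(np.round(c,4),s["opening"],s["force"])
for n in("side","scene"):
    w=cloud(manip.camera(n)).reshape(-1,3)
    m=(abs(w[:,0]-c[0])<.03)&(abs(w[:,1]-c[1])<.025)&(w[:,2]>.165)&(w[:,2]<.2)
    T=w[m];print(n,len(T),np.percentile(T,[3,50,97],axis=0).round(4).tolist())
    m=(abs(w[:,0]-c[0])<.008)&(abs(w[:,1]-c[1])<.02)&(w[:,2]>.1)
    print(np.histogram(w[m,2],bins=np.arange(.13,.18,.004)))
```

```text
[0.5497 0.0383 0.1163] 0.0026507946929281477 [ 0.06451256  0.24809815 -0.0925979 ]
side 153 [[0.5379, 0.0264, 0.166], [0.5462, 0.0297, 0.1832], [0.5625, 0.0437, 0.1989]]
(array([ 2,  9, 11, 12,  1,  6,  5,  9,  5, 10,  8,  5]), array([0.13 , 0.134, 0.138, 0.142, 0.146, 0.15 , 0.154, 0.158, 0.162,
       0.166, 0.17 , 0.174, 0.178]))
scene 145 [[0.5387, 0.0299, 0.1659], [0.5596, 0.046, 0.1826], [0.5632, 0.0483, 0.1984]]
(array([22, 33, 21,  9,  1,  5,  2, 10,  5,  3,  9,  5]), array([0.13 , 0.134, 0.138, 0.142, 0.146, 0.15 , 0.154, 0.158, 0.162,
       0.166, 0.17 , 0.174, 0.178]))
```

Emit:
drive_tool:
  steps:
    - {"jaw":-1,"xyz":[0.2,0.03,0.07],"twist":0}
    - {"jaw":-1,"xyz":[0.4,0.03,0.146],"twist":0}
    - {"jaw":-1,"xyz":[0.5,0.03,0.18],"twist":0}
    - {"jaw":-1,"xyz":[0.58,0.03,0.21],"twist":0}
    - {"jaw":-1,"xyz":[0.66,0.03,0.24],"twist":0}
    - {"jaw":-1,"xyz":[0.74,0.03,0.27],"twist":0}
    - {"jaw":-1,"xyz":[0.82,0.03,0.3],"twist":0}

```text
time: 27.95
tcp_pos: [0.5522, 0.0793, 0.1004]
ee_rot: [0.72, 0.694, -0.0, 0.0]
force: [0.5, -1.0, 1.5]
opening: 0.006
finger_force: 0.4
```

```bash
python3 -c "
from h import *
pitch('short_case_center');pitch()
s=manip.observe();print(s['force'],s['tcp_pos'])"
```

```text
side 0.72 [[0.528, 0.08, 0.124], [0.542, 0.098, 0.142], [0.582, 0.177, 0.161]]
pitch deg -13.3 [[0.088, 0.149], [0.108, 0.16], [0.128, 0.152], [0.148, 0.144], [0.168, 0.137]]
scene 0.97 [[0.529, 0.1, 0.128], [0.548, 0.14, 0.144], [0.567, 0.181, 0.159]]
pitch deg -20.4 [[0.107, 0.159], [0.127, 0.151], [0.147, 0.143], [0.167, 0.136]]
side 0.62 [[0.557, 0.183, 0.093], [0.57, 0.213, 0.119], [0.587, 0.286, 0.131]]
pitch deg -25.6 [[0.2, 0.125]]
scene 0.82 [[0.532, 0.185, 0.087], [0.552, 0.24, 0.108], [0.572, 0.293, 0.128]]
pitch deg -20.0 [[0.192, 0.127], [0.212, 0.121], [0.232, 0.113], [0.252, 0.105], [0.272, 0.098]]
[0.85772719 0.45930003 0.82308875] [0.55214385 0.0789985  0.1004644 ]
```

The row moves as one under about 1 N. I continue gently, stopping some 6 mm before home.

Emit:
drive_tool:
  steps:
    - {"jaw":-1,"xyz":[0.06,0,0.022],"twist":0}
    - {"jaw":-1,"xyz":[0.12,0,0.044],"twist":0}
    - {"jaw":-1,"xyz":[0.18,0,0.066],"twist":0}
    - {"jaw":-1,"xyz":[0.24,0,0.087],"twist":0}
    - {"jaw":-1,"xyz":[0.3,0,0.11],"twist":0}
    - {"jaw":-1,"xyz":[0.36,0,0.13],"twist":0}
    - {"jaw":-1,"xyz":[0.42,0,0.153],"twist":0}
    - {"jaw":-1,"xyz":[0.48,0,0.175],"twist":0}
    - {"jaw":-1,"xyz":[0.54,0,0.197],"twist":0}
    - {"jaw":-1,"xyz":[0.6,0,0.218],"twist":0}
    - {"jaw":-1,"xyz":[0.66,0,0.24],"twist":0}
    - {"jaw":-1,"xyz":[0.66,0,0.24],"twist":0}

```text
time: 29.85
tcp_pos: [0.5533, 0.1125, 0.0883]
ee_rot: [0.72, 0.694, -0.0, -0.0]
force: [0.1, 0.5, -0.6]
opening: 0.009
finger_force: 0.0
```

```bash
python3 -c "
from h import *
pitch('short_case_center');pitch()
s=manip.observe();print(s['force'],s['tcp_pos'])"
```

```text
side 0.5 [[0.536, 0.113, 0.113], [0.551, 0.133, 0.129], [0.584, 0.212, 0.151]]
pitch deg -13.5 [[0.126, 0.141], [0.156, 0.141], [0.176, 0.136], [0.196, 0.127]]
scene 0.65 [[0.531, 0.134, 0.117], [0.55, 0.175, 0.132], [0.57, 0.213, 0.147]]
pitch deg -19.9 [[0.141, 0.146], [0.161, 0.139], [0.181, 0.132], [0.201, 0.124]]
side 0.39 [[0.552, 0.222, 0.078], [0.567, 0.251, 0.105], [0.582, 0.324, 0.116]]
pitch deg -17.1 [[0.241, 0.11]]
scene 0.78 [[0.534, 0.218, 0.076], [0.553, 0.27, 0.096], [0.572, 0.324, 0.116]]
pitch deg -20.0 [[0.224, 0.116], [0.244, 0.108], [0.264, 0.101], [0.284, 0.093], [0.304, 0.087]]
[ 0.1266691  -0.08518545 -0.30893463] [0.55334778 0.11204338 0.08845964]
```

Emit:
drive_tool:
  steps:
    - {"jaw":-1,"xyz":[0.03,0,0.011],"twist":0}
    - {"jaw":-1,"xyz":[0.06,0,0.022],"twist":0}
    - {"jaw":-1,"xyz":[0.09,0,0.033],"twist":0}

```text
time: 30.62
tcp_pos: [0.5535, 0.1167, 0.0867]
ee_rot: [0.72, 0.694, -0.0, -0.0]
force: [-0.1, -0.8, 0.7]
opening: 0.002
finger_force: 0.5
```

Emit:
drive_tool:
  steps:
    - {"jaw":-1,"xyz":[0.02,0,0.007],"twist":0}
    - {"jaw":-1,"xyz":[0.04,0,0.015],"twist":0}

```text
time: 30.88
tcp_pos: [0.5536, 0.1187, 0.086]
ee_rot: [0.72, 0.694, -0.0, -0.0]
force: [-0.2, -0.0, 1.3]
opening: 0.004
finger_force: 0.5
```

Emit:
drive_tool:
  steps:
    - {"jaw":-1,"xyz":[0.02,0,0.007],"twist":0}
    - {"jaw":-1,"xyz":[0.03,0,0.011],"twist":0}

```text
time: 31.12
tcp_pos: [0.5536, 0.1202, 0.0854]
ee_rot: [0.72, 0.694, -0.0, -0.0]
force: [0.4, 0.2, -0.2]
opening: 0.006
finger_force: 0.5
```

Emit:
drive_tool:
  steps:
    - {"jaw":-1,"xyz":[0.02,0,0.007],"twist":0}
    - {"jaw":-1,"xyz":[0.02,0,0.007],"twist":0}

```text
time: 31.38
tcp_pos: [0.5536, 0.1212, 0.0851]
ee_rot: [0.72, 0.694, -0.0, -0.0]
force: [0.2, -0.4, -0.2]
opening: 0.006
finger_force: 0.3
```

Emit:
drive_tool:
  steps:
    - {"jaw":-1,"xyz":[0.02,0,0.007],"twist":0}
    - {"jaw":-1,"xyz":[0.02,0,0.007],"twist":0}

```text
time: 31.62
tcp_pos: [0.5537, 0.1221, 0.0848]
ee_rot: [0.72, 0.694, -0.0, 0.0]
force: [0.5, -2.1, 0.6]
opening: 0.011
finger_force: 0.7
```

```bash
python3 -c "
from h import *
pitch('short_case_center');pitch()
for i in range(3):
    s=manip.observe();print(s['force'],s['tcp_pos']);manip.camera('wrist')"
```

```text
side 0.56 [[0.543, 0.128, 0.11], [0.56, 0.188, 0.123], [0.582, 0.223, 0.137]]
pitch deg -19.3 [[0.168, 0.137], [0.188, 0.129], [0.208, 0.123]]
scene 0.77 [[0.531, 0.143, 0.113], [0.55, 0.184, 0.128], [0.57, 0.223, 0.143]]
pitch deg -20.2 [[0.15, 0.143], [0.17, 0.135], [0.19, 0.128], [0.21, 0.121]]
side 0.64 [[0.557, 0.228, 0.078], [0.573, 0.256, 0.104], [0.588, 0.326, 0.114]]
pitch deg -23.0 [[0.246, 0.109]]
scene 0.6 [[0.652, -0.16, -0.0], [0.671, -0.137, 0.054], [0.682, -0.13, 0.082]]
pitch deg -4.6 [[-0.154, 0.081]]
[ 0.35685651 -1.73404181  0.74926915] [0.55368398 0.12207879 0.08477672]
[3.79761950e-01 1.57382509e-05 3.61452972e-01] [0.55372473 0.12208288 0.08480071]
[-0.00801842 -1.151051    1.30526229] [0.55371349 0.12205099 0.08476824]
```

Emit:
drive_tool:
  steps:
    - {"jaw":-1,"xyz":[0.02,0,0.007],"twist":0}
    - {"jaw":-1,"xyz":[0.02,0,0.007],"twist":0}

```text
time: 32.42
tcp_pos: [0.5538, 0.1225, 0.0845]
ee_rot: [0.72, 0.694, -0.0, 0.0]
force: [-0.4, -5.0, 4.4]
opening: 0.005
finger_force: 3.1
```

Emit:
drive_tool:
  steps:
    - {"jaw":-1,"xyz":[0.02,0,0.007],"twist":0}
    - {"jaw":-1,"xyz":[0.02,0,0.007],"twist":0}

```text
time: 32.67
tcp_pos: [0.5538, 0.1227, 0.0843]
ee_rot: [0.72, 0.694, -0.001, 0.0]
force: [-2.1, -10.3, 9.0]
opening: 0.004
finger_force: 5.8
```

Emit:
drive_tool:
  steps:
    - {"jaw":-1,"xyz":[0.02,0,0.007],"twist":0}
    - {"jaw":-1,"xyz":[0.02,0,0.007],"twist":0}

```text
time: 32.92
tcp_pos: [0.5539, 0.1229, 0.0842]
ee_rot: [0.721, 0.693, -0.001, 0.001]
force: [-4.2, -13.3, 13.5]
opening: 0.003
finger_force: 8.6
```

There is a firm rise at TCP y = 0.1225, right at the expected home position, so the row is against the stop. I withdraw uphill, then up.

Emit:
drive_tool:
  steps:
    - {"jaw":-1,"xyz":[-0.06,0,-0.022],"twist":0}
    - {"jaw":-1,"xyz":[-0.15,0,-0.055],"twist":0}
    - {"jaw":-1,"xyz":[-0.3,0,-0.11],"twist":0}
    - {"jaw":-1,"xyz":[-0.6,0,-0.4],"twist":0}
    - {"jaw":-1,"xyz":[-0.8,0,-1.3],"twist":0}
    - {"jaw":-1,"xyz":[-1.4,0,-2.2],"twist":0}
    - {"jaw":-1,"xyz":[-2.4,0,-2.6],"twist":0}
    - {"jaw":-1,"xyz":[-2.4,0,-2.6],"twist":0}

```text
time: 33.92
tcp_pos: [0.55, 0.0005, 0.2165]
ee_rot: [0.722, 0.692, 0.001, 0.002]
force: [-0.9, -1.2, 0.3]
opening: 0.007
finger_force: 0.0
```

```bash
python3 -c "
from h import *
pitch('short_case_center');pitch()
for n in('scene','side'):
    q=manip.camera(n)
    for k in('long_case_center','short_case_center','vial_a','pot_a','marker'):print(n,k,[(round(d['conf'],2),np.round(d['centre'],3).tolist()) for d in manip.place_of(q,k)])
    if n=='scene':cv2.imwrite('pics/w8.png',cv2.cvtColor(cv2.resize(q['color'][160:350,220:420],(632,600)),cv2.COLOR_RGB2BGR))"
```

```text
side 0.6 [[0.543, 0.127, 0.111], [0.566, 0.138, 0.129], [0.586, 0.218, 0.145]]
pitch deg -18.7 [[0.139, 0.143], [0.159, 0.14], [0.179, 0.133], [0.199, 0.126]]
scene 0.71 [[0.53, 0.142, 0.112], [0.551, 0.182, 0.128], [0.57, 0.222, 0.144]]
pitch deg -19.9 [[0.144, 0.145], [0.164, 0.138], [0.184, 0.13], [0.204, 0.124]]
side 0.45 [[0.555, 0.23, 0.074], [0.572, 0.282, 0.094], [0.59, 0.335, 0.113]]
pitch deg -19.6 [[0.247, 0.108], [0.267, 0.1], [0.287, 0.094], [0.307, 0.087]]
scene 0.76 [[0.533, 0.226, 0.072], [0.553, 0.283, 0.092], [0.574, 0.336, 0.113]]
pitch deg -19.7 [[0.233, 0.112], [0.253, 0.105], [0.273, 0.098], [0.293, 0.091], [0.313, 0.083]]
scene long_case_center [(0.95, [0.561, 0.278, 0.073])]
scene short_case_center [(0.73, [0.273, -0.332, 0.023]), (0.63, [0.555, 0.178, 0.109])]
scene vial_a [(0.93, [0.65, -0.224, 0.001]), (0.72, [0.663, -0.141, -0.001])]
scene pot_a [(0.73, [0.6, -0.351, -0.002]), (0.58, [0.366, -0.231, -0.003]), (0.57, [0.548, 0.043, 0.139])]
scene marker [(0.71, [0.37, -0.07, 0.001])]
side long_case_center [(0.42, [0.559, 0.273, 0.075])]
side short_case_center [(0.94, [0.273, -0.335, 0.016]), (0.62, [0.558, 0.178, 0.111])]
side vial_a [(0.87, [0.666, -0.145, -0.003]), (0.77, [0.647, -0.225, -0.0]), (0.67, [0.366, -0.234, -0.001])]
side pot_a [(0.88, [0.364, -0.232, -0.001]), (0.81, [0.606, -0.346, 0.003])]
side marker [(0.47, [0.371, -0.069, -0.001])]
```

View pics/w8.png

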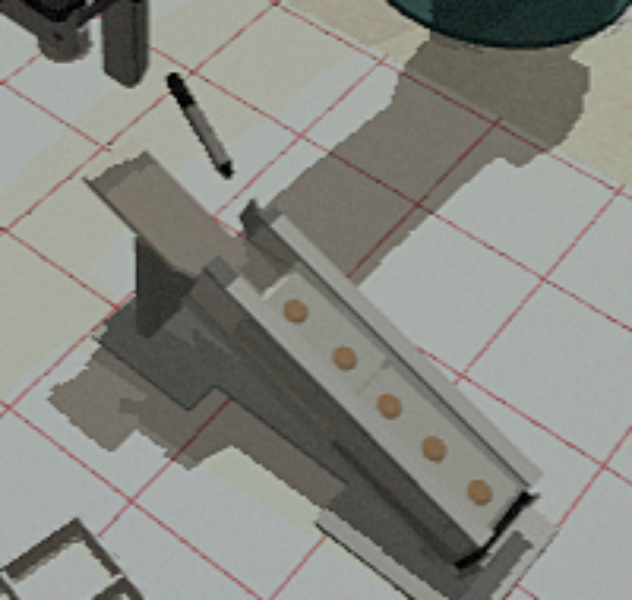

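The row sits against the stop at (500,520) with no gap at the joint (385,375). The bystanders haven't moved, so I hand in.

```bash
python3 -c "
from rig import manip
print(manip.close_job())"
```

```text
the job is handed in; nothing more can be done
None
```

Both cases are home in the lane, the long one against the stop and the short one right behind it with no visible gap; the bystanders did not move, and I handed the job in at about 34 s (no verdict was returned).

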